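Start the screen separator

TASK

Start the phone-screen separator on the repair bench: with the fingertips, lightly press its round key, then its long bar key, then its triangular key, each down to its stop, where it stays down by itself, and then take the hand away. Leave the cross-shaped key up, and do not pick up, push or shift the phone on the hot plate, the screwdriver, the screw jar or the carton.

Things in the scene. Friction and masses are not known exactly. Their poses are not given: they have to be found in the camera images.
- separator: White box, 260 x 360 x 70 mm, fixed; metal hot plate on its far half (top 75 mm above the table), four off-white keys in a row on its near strip. Origin: centre of the underside; x points from the key strip to the hot plate, y along the row. Keys at x = -80 mm, y = -111, -37, 37, 111 mm (74 mm apart, at least 20 mm free between neighbours); which key is where varies.
- round_top (a point): Round key, a disc of 44 mm diameter, in a 66 mm square black bezel on the front strip of the separator. The point is at the centre of the key's top face and moves with the key; at the start it lies 92 mm above the table, 18 mm above the bezel. 
- bar_top (a point): Long bar key, a straight bar 52 mm long (along the row of keys) and 18 mm wide, in a 66 mm square black bezel on the front strip of the separator. The point is at the centre of the key's top face and moves with the key; at the start it lies 92 mm above the table, 18 mm above the bezel. 
- tri_top (a point): Triangular key, equal sides of 50 mm, point at its centroid, in a 66 mm square black bezel on the front strip of the separator. The point is at the centre of the key's top face and moves with the key; at the start it lies 92 mm above the table, 18 mm above the bezel. 
- cross_top (a point): Cross-shaped key (a plus sign 46 mm across with arms 15 mm wide), to be left up, in a 66 mm square black bezel on the front strip of the separator. The point is at the centre of the key's top face and moves with the key; at the start it lies 92 mm above the table, 18 mm above the bezel. 
- round_key (a joint): Travel of the round key: 0 m when up, growing as it is pressed, 0.010 m at its stop. It slides straight down, needs about 2 to 3 N to move and stays where it is left. At the stop its rubber-backed cap gives a further 5 mm, at 1.5 N more per mm. A light press is a few newtons; 20 N is too hard.
- bar_key (a joint): Travel of the long bar key: 0 m when up, growing as it is pressed, 0.010 m at its stop. It slides straight down, needs about 2 to 3 N to move and stays where it is left. At the stop its rubber-backed cap gives a further 5 mm, at 1.5 N more per mm. A light press is a few newtons; 20 N is too hard.
- tri_key (a joint): Travel of the triangular key: 0 m when up, growing as it is pressed, 0.010 m at its stop. It slides straight down, needs about 2 to 3 N to move and stays where it is left. At the stop its rubber-backed cap gives a further 5 mm, at 1.5 N more per mm. A light press is a few newtons; 20 N is too hard.
- cross_key (a joint): Travel of the cross-shaped key: 0 m when up, growing as it is pressed, 0.010 m at its stop. It slides straight down, needs about 2 to 3 N to move and stays where it is left. At the stop its rubber-backed cap gives a further 5 mm, at 1.5 N more per mm. A light press is a few newtons; 20 N is too hard.
- round_base: Black bezel (66 x 66 x 4 mm) that carries the round key; fixed on the separator. Origin at the centre of its underside, 70 mm above the table.
- bar_base: Black bezel (66 x 66 x 4 mm) that carries the long bar key; fixed on the separator. Origin at the centre of its underside, 70 mm above the table.
- tri_base: Black bezel (66 x 66 x 4 mm) that carries the triangular key; fixed on the separator. Origin at the centre of its underside, 70 mm above the table.
- cross_base: Black bezel (66 x 66 x 4 mm) that carries the cross-shaped key; fixed on the separator. Origin at the centre of its underside, 70 mm above the table.
- phone: Phone, 148 x 72 x 8 mm, lying loose, screen up, on the hot plate; origin at the centre of its underside, x along its length. To be left alone.
- screwdriver: Small screwdriver, 130 mm long and about 20 mm thick, lying loose on the bench in front of the separator, roughly along the row of keys; its x axis runs from handle to tip. To be left alone.
- screw_jar: Clear jar, 52 mm diameter, 50 mm high, standing loose beside the separator on its +y side; origin at the centre of its underside. To be left alone.
- carton: Cardboard carton, 160 x 85 x 45 mm, loose beside the separator on its -y side; origin at the centre of its underside. To be left alone.

How it is judged:
By the outcome, as a careful person would: the job done as asked, in the order asked, and still so for the second after the job is handed in, with the robot touching nothing.
It also fails if it takes over 45 s, if anything falls off the work surface, if the arm or the gripper's body presses on something with over 40 N, if the wrist force passes 120 N, or if a joint passes its speed limit or range.

ROBOT

A 7-joint arm with a two-finger parallel gripper is mounted at the origin on the work surface. World frame = base frame: x ahead of the robot, y to its left, z up, the work surface at z = 0. Lengths are in m, angles in rad, forces in N, time in s.
With the tool pointing down it reaches from about 0.425 to 0.95 m from the base axis. Payload 16.7 kg.
Tool frame: the origin (TCP) lies midway between the tips of the shut fingers; the grasp point (between the pads) lies 19 mm behind it; z points along the fingers, y is the line along which they close (so a half turn about z gives the same grasp; the last joint's range is limited). The gripper opens to 94 mm and grips with 3 to 60 N. Pads are 16 mm wide; open, the fingers measure 119 mm over their backs; the gripper's body (75 mm by 177 mm) begins 78 mm behind the grasp point.
Start: joints at [-1.492, 0.426, 0.074, 1.606, -0.034, 1.111, -0.067], TCP at [0.153, 0.657, 0.205] pointing down, gripper open.
Joint ranges: [-2.85, 2.85], [-0.5, 2.14], [-1.23, 1.37], [0.21, 2.46], [-1.02, 4.16], [0.16, 2.05], [-2.73, 2.73]. Speed limits (rad/s): [1.89, 1.89, 2.39, 2.39, 3.01, 3.01, 3.01].

INTERFACE

Orientations are given as [roll, pitch, yaw] about the fixed x, y, z axes, in that order (R = Rz(yaw) Ry(pitch) Rx(roll)).
In Python, from plant import ctrl gives the robot as it stands. The module is installed in compiled form; this text tells all that it offers.
- The arm moves only by the shell command python3 -m jog 'ROWS' [FORCE]. ROWS is JSON, a list of rows, each an object with "linear": the shift along the tool's x, y, z in m, a list of three; "delta_rot": the turn, a rotation vector about the tool's x, y, z in units of 6 degrees (1.0 is 6 degrees), a list of three; "claw": the opening, from -1 (shut) to 1 (fully open). A call has 1 to 5 rows; each row shifts and turns the commanded pose from where the row before left it, along the tool's axes as they then stand; what a row does not reach is not made up. A row lasts 1/12 s, in which the tool goes at most 41.7 mm and 7.16 degrees, less where a joint would pass 70% of its speed; a pose out of reach is approached as far as the arm can. A call is refused whole if a number of a shift passes 0.0417 or a number of a turn 1, either way. A call with a gripper value outside its range is refused whole. The fingers move at their own pace and stop on an object; FORCE is the grip in N (left out, the last holds). Time passes only in rows, so rows that do not move let the fingers close. It gives the time, the measured TCP pose, the force, the opening and the grip force at its end, in the units of the state.
- ctrl.sense(): the state, without advancing time (a new reading comes with each control period).
- ctrl.grab_frame(name): name is "side" or "top"; returns a dict with "image" (420x560x3 uint8, red, green, blue), "fovy" (degrees; the focal length in pixels is half the picture's height over the tangent of half this angle, whatever the lens; pixels are square), "cx", "cy" (the principal point, pixels), "rvec" (rotation vector, rad) and "tvec" (3), from world to camera coordinates, as OpenCV has them. Camera axes: x right, y down, z forward; pixel columns grow to the right and rows downward; lengths in m; the calibration is good to about 2 mm. A picture is of the moment at which its call begins. There is no depth.
- ctrl.close_job(): hands the job in; it is judged then, once.
The state is a dict: "time_s": time; "qpos": joint angles; "joint_velocities": joint speeds; "tau": joint torques, N m; "position": TCP position; "tcp_rot": TCP orientation; "force": force on the tool from outside, world axes, zero at the start; "wrist_torque": the same for the moment, N m; "grip_width": finger opening in m; "gripper_force": force on a finger pad.
Only numpy, scipy, OpenCV 4.12 (cv2) and the standard library are available. Lean on these libraries where they do the work, as an engineer would, in place of code of your own. Each camera call takes 0.05 s, during which the arm holds its last target. There are 200 camera calls.

## Working session

There is one attempt and no reset: what is moved stays moved. The work goes in short steps, Python scripts to look and compute and a shell command to move; the robot and the scene stay as the last step left them, time stands still between calls to the robot, and variables do not carry over. Pictures are saved under pics/ and viewed, at most 10 in all, crops included, and the job is handed in when it is done.

```bash
mkdir -p pics
python3 - <<'E'
from plant import ctrl
import cv2
for n in("top","side"):
    f=ctrl.grab_frame(n);cv2.imwrite(f"pics/{n}0.png",f["image"][:,:,::-1])
    print(n,{k:v for k,v in f.items() if k!="image"})
print(ctrl.sense())
E
```

```text
top {'fovy': 56.06315345580712, 'cx': 276.2306906995742, 'cy': 208.184561100753, 'rvec': array([ 2.14229167, -2.08935537,  0.20174806]), 'tvec': array([0.02127988, 0.60023663, 0.93582576])}
side {'fovy': 51.057081028235004, 'cx': 272.8565084365185, 'cy': 209.26952440616782, 'rvec': array([ 0.33379847, -2.80450318,  1.1990772 ]), 'tvec': array([0.58669042, 0.14001612, 1.17105701])}
{'time_s': 0.1, 'qpos': array([-1.49150678,  0.42662832,  0.0738612 ,  1.60654537, -0.03412117,
        1.11080519, -0.06708656]), 'joint_velocities': array([ 0.00070342, -0.00127225,  0.00079749, -0.00181044, -0.00107451,
       -0.00178172, -0.00164703]), 'tau': array([ 9.13269294e-03, -9.37465811e+01,  3.67626026e+00, -4.55047309e+01,
       -4.87615680e-02,  1.67457294e-02,  1.55241503e-05]), 'position': array([0.15302433, 0.65701587, 0.20487228]), 'tcp_rot': array([-3.14046735e+00,  6.03372403e-05,  2.91276801e+00]), 'force': array([ 0.07774924,  0.93891289, -0.40810211]), 'wrist_torque': array([ 0.02403723, -0.04703334, -0.02493004]), 'gripper_force': 0.0, 'grip_width': 0.09364173095149904}
```

View pics/top0.png

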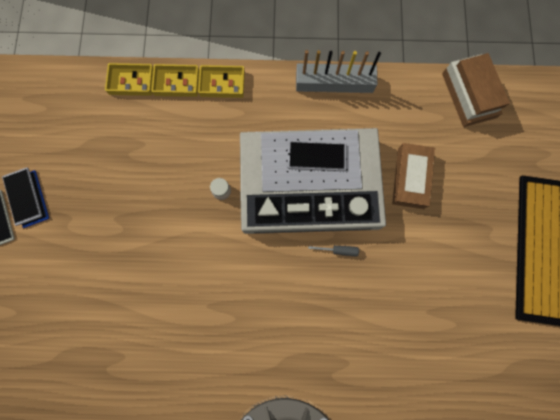

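View pics/side0.png

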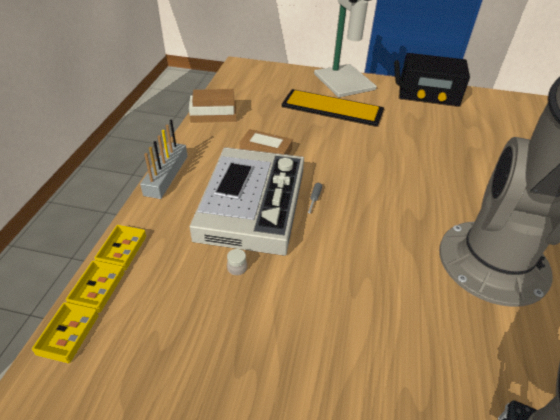

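The top view shows, left to right, the triangle (268,207), bar (298,208), cross (328,207) and round (358,206) keys. The side view has the row around (270,215) to (286,163). Next I'll localise them by casting rays onto z=0.092 in both views.

```bash
cat > h.py <<'E'
import numpy as np,cv2
from plant import ctrl
def ray(f,u,v,z):
    R=cv2.Rodrigues(f["rvec"])[0];F=f["image"].shape[0]/2/np.tan(np.radians(f["fovy"])/2)
    d=R.T@np.array([(u-f["cx"])/F,(v-f["cy"])/F,1]);c=-R.T@f["tvec"]
    return c+d*(z-c[2])/d[2]
E
python3 - <<'E'
from h import *
for n,(x0,y0,x1,y1) in(("top",(248,193,380,224)),("side",(255,150,302,235))):
    f=ctrl.grab_frame(n);im=f["image"]
    g=cv2.resize(im[y0:y1,x0:x1].min(2),None,fx=4,fy=4,interpolation=cv2.INTER_CUBIC)
    cv2.imwrite(f"pics/{n}_g.png",cv2.resize(g,None,fx=1.2,fy=1.2))
    m=(g>150).astype(np.uint8)
    k,l,s,c=cv2.connectedComponentsWithStats(m)
    for i in range(1,k):
        if s[i,4]>300:
            u,v=(c[i]+.5)/4-.5+[x0,y0]
            print(n,s[i],(u.round(1),v.round(1)),ray(f,u,v,.092).round(4))
E
```

```text
top [ 289   22   67   67 2077] (np.float64(328.0), np.float64(206.2)) [ 0.6009 -0.09    0.092 ]
top [ 411   22   65   59 3015] (np.float64(358.4), np.float64(205.3)) [ 0.605 -0.164  0.092]
top [  50   26   64   56 1998] (np.float64(267.8), np.float64(208.0)) [0.5929 0.0566 0.092 ]
top [ 162   45   79   24 1595] (np.float64(298.1), np.float64(207.1)) [ 0.5969 -0.0173  0.092 ]
side [   0    8   97  243 9027] (np.float64(261.0), np.float64(172.2)) [ 0.6636 -0.1025  0.092 ]
side [  94   32   54   50 2013] (np.float64(284.5), np.float64(163.5)) [ 0.6059 -0.1597  0.092 ]
side [151  61  33 146 628] (np.float64(296.4), np.float64(183.4)) [ 0.5539 -0.0788  0.092 ]
side [  73   93   64   54 1943] (np.float64(280.7), np.float64(179.3)) [ 0.601  -0.0854  0.092 ]
side [  71  156   34   66 1388] (np.float64(276.5), np.float64(196.6)) [ 0.5964 -0.0106  0.092 ]
side [  30  232   66   64 2477] (np.float64(271.0), np.float64(214.6)) [0.5949 0.0618 0.092 ]
side [  0 329  75  11 478] (np.float64(261.3), np.float64(233.5)) [0.6029 0.1337 0.092 ]
```

```bash
python3 -m jog '[{"linear":[0,0,0],"delta_rot":[0,0,-0.54],"claw":-1},{"linear":[0,0,0],"delta_rot":[0,0,-0.54],"claw":-1},{"linear":[0,0,0],"delta_rot":[0,0,-0.54],"claw":-1},{"linear":[0,0,0],"delta_rot":[0,0,-0.54],"claw":-1},{"linear":[0,0,0],"delta_rot":[0,0,-0.54],"claw":-1}]'
python3 -m jog '[{"linear":[-0.022,-0.018,0],"delta_rot":[0,0,0],"claw":-1},{"linear":[-0.022,-0.018,0],"delta_rot":[0,0,0],"claw":-1},{"linear":[-0.022,-0.018,0],"delta_rot":[0,0,0],"claw":-1},{"linear":[-0.022,-0.018,0],"delta_rot":[0,0,0],"claw":-1},{"linear":[-0.022,-0.018,0],"delta_rot":[0,0,0],"claw":-1}]'
```

```text
time_s: 0.62
position: [0.1531, 0.6572, 0.2053]
tcp_rot: [-3.141, -0.0, -3.085]
force: [-0.0, -1.1, -1.1]
grip_width: 0.064
gripper_force: 0.0
time_s: 1.03
position: [0.2687, 0.5724, 0.2054]
tcp_rot: [-3.141, -0.0, -3.087]
force: [0.3, 0.6, 0.6]
grip_width: 0.0308
gripper_force: 0.0
```

```bash
python3 -m jog '[{"linear":[-0.022,-0.018,0],"delta_rot":[0,0,0],"claw":-1},{"linear":[-0.022,-0.018,0],"delta_rot":[0,0,0],"claw":-1},{"linear":[-0.022,-0.018,0],"delta_rot":[0,0,0],"claw":-1},{"linear":[-0.022,-0.018,0],"delta_rot":[0,0,0],"claw":-1},{"linear":[-0.022,-0.018,0],"delta_rot":[0,0,0],"claw":-1}]' >/dev/null
python3 -m jog '[{"linear":[-0.022,-0.018,0],"delta_rot":[0,0,0],"claw":-1},{"linear":[-0.022,-0.018,0],"delta_rot":[0,0,0],"claw":-1},{"linear":[-0.022,-0.018,0],"delta_rot":[0,0,0],"claw":-1},{"linear":[-0.022,-0.018,0],"delta_rot":[0,0,0],"claw":-1},{"linear":[-0.022,-0.018,0],"delta_rot":[0,0,0],"claw":-1}]'
python3 -m jog '[{"linear":[-0.004,-0.028,0],"delta_rot":[0,0,0],"claw":-1},{"linear":[-0.004,-0.028,0],"delta_rot":[0,0,0],"claw":-1},{"linear":[-0.004,-0.028,0],"delta_rot":[0,0,0],"claw":-1},{"linear":[-0.004,-0.028,0],"delta_rot":[0,0,0],"claw":-1},{"linear":[-0.004,-0.028,0],"delta_rot":[0,0,0],"claw":-1}]' >/dev/null
python3 -m jog '[{"linear":[-0.004,-0.028,0],"delta_rot":[0,0,0],"claw":-1},{"linear":[-0.004,-0.028,0],"delta_rot":[0,0,0],"claw":-1},{"linear":[-0.004,-0.028,0],"delta_rot":[0,0,0],"claw":-1},{"linear":[-0.004,-0.028,0],"delta_rot":[0,0,0],"claw":-1},{"linear":[-0.004,-0.028,0],"delta_rot":[0,0,0],"claw":-1}]'
```

```text
time_s: 1.87
position: [0.4981, 0.4045, 0.2054]
tcp_rot: [-3.141, -0.0, -3.088]
force: [1.0, -1.0, -0.4]
grip_width: 0.0002
gripper_force: 0.0
time_s: 2.7
position: [0.5522, 0.1267, 0.2055]
tcp_rot: [3.142, -0.0, -3.088]
force: [0.3, 1.0, 0.1]
grip_width: 0.0008
gripper_force: 0.0
```

```bash
python3 -m jog '[{"linear":[-0.0037,-0.029,0],"delta_rot":[0,0,0],"claw":-1},{"linear":[-0.0037,-0.029,0],"delta_rot":[0,0,0],"claw":-1},{"linear":[-0.0037,-0.029,0],"delta_rot":[0,0,0],"claw":-1},{"linear":[-0.0037,-0.029,0],"delta_rot":[0,0,0],"claw":-1},{"linear":[-0.0037,-0.029,0],"delta_rot":[0,0,0],"claw":-1}]' >/dev/null
python3 -m jog '[{"linear":[-0.0037,-0.029,0],"delta_rot":[0,0,0],"claw":-1},{"linear":[-0.0037,-0.029,0],"delta_rot":[0,0,0],"claw":-1},{"linear":[-0.0037,-0.029,0],"delta_rot":[0,0,0],"claw":-1},{"linear":[-0.0037,-0.029,0],"delta_rot":[0,0,0],"claw":-1},{"linear":[-0.0037,-0.029,0],"delta_rot":[0,0,0],"claw":-1}]' >/dev/null
python3 -m jog '[{"linear":[0,0,0.03],"delta_rot":[0,0,0],"claw":-1},{"linear":[0,0,0.03],"delta_rot":[0,0,0],"claw":-1},{"linear":[0,0,0.02],"delta_rot":[0,0,0],"claw":-1},{"linear":[0,0,0.01],"delta_rot":[0,0,0],"claw":-1},{"linear":[0,0,0],"delta_rot":[0,0,0],"claw":-1}]'
python3 - <<'E'
from h import *
f=ctrl.grab_frame("side");cv2.imwrite("pics/s1.png",cv2.resize(f["image"][130:250,190:340,::-1],None,fx=5,fy=5))
s=ctrl.sense();print(s["position"],s["force"])
E
```

```text
time_s: 3.95
position: [0.6035, -0.1592, 0.1134]
tcp_rot: [3.141, -0.004, -3.088]
force: [-0.3, -1.1, 0.3]
grip_width: 0.0007
gripper_force: 0.0
[ 0.60441688 -0.15945655  0.11510463] [ 0.08613134  0.61835921 -0.10992524]
```

View pics/s1.png

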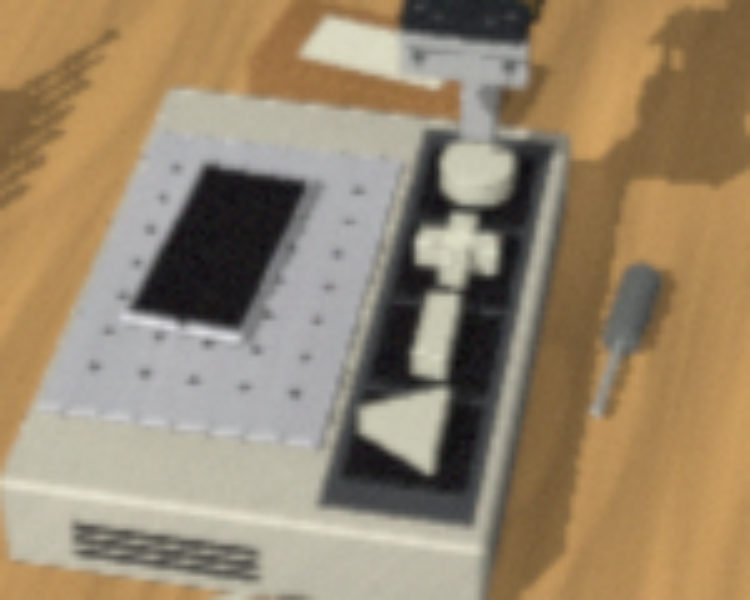

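The fingertips at (480,140) in the crop sit over the round key's disc, 23 mm above it. Descending.

```bash
python3 -m jog '[{"linear":[0,0,0.005],"delta_rot":[0,0,0],"claw":-1},{"linear":[0,0,0.005],"delta_rot":[0,0,0],"claw":-1},{"linear":[0,0,0.005],"delta_rot":[0,0,0],"claw":-1},{"linear":[0,0,0.003],"delta_rot":[0,0,0],"claw":-1},{"linear":[0,0,0],"delta_rot":[0,0,0],"claw":-1}]'
python3 -m jog '[{"linear":[0,0,0.002],"delta_rot":[0,0,0],"claw":-1},{"linear":[0,0,0.002],"delta_rot":[0,0,0],"claw":-1},{"linear":[0,0,0.002],"delta_rot":[0,0,0],"claw":-1},{"linear":[0,0,0.002],"delta_rot":[0,0,0],"claw":-1},{"linear":[0,0,0.001],"delta_rot":[0,0,0],"claw":-1}]'
```

```text
time_s: 4.42
position: [0.6045, -0.1593, 0.097]
tcp_rot: [3.141, -0.001, -3.088]
force: [0.1, 0.8, -0.7]
grip_width: 0.0007
gripper_force: 0.0
time_s: 4.83
position: [0.6049, -0.1595, 0.0884]
tcp_rot: [-3.142, 0.0, -3.088]
force: [0.2, 0.2, 1.9]
grip_width: 0.0001
gripper_force: 0.9
```

```bash
python3 -m jog '[{"linear":[0,0,0.002],"delta_rot":[0,0,0],"claw":-1},{"linear":[0,0,0.002],"delta_rot":[0,0,0],"claw":-1},{"linear":[0,0,0.0015],"delta_rot":[0,0,0],"claw":-1},{"linear":[0,0,0],"delta_rot":[0,0,0],"claw":-1},{"linear":[0,0,0],"delta_rot":[0,0,0],"claw":-1}]'
python3 -m jog '[{"linear":[0,0,0.001],"delta_rot":[0,0,0],"claw":-1},{"linear":[0,0,0],"delta_rot":[0,0,0],"claw":-1}]'
python3 -m jog '[{"linear":[0,0,0.001],"delta_rot":[0,0,0],"claw":-1},{"linear":[0,0,0],"delta_rot":[0,0,0],"claw":-1}]'
python3 -c "
from plant import ctrl
s=ctrl.sense();print(s['position'],s['force'])"
```

```text
time_s: 5.25
position: [0.6046, -0.1595, 0.0828]
tcp_rot: [-3.142, -0.0, -3.088]
force: [-0.2, 0.0, -0.5]
grip_width: 0.0004
gripper_force: 0.0
time_s: 5.42
position: [0.6047, -0.1595, 0.082]
tcp_rot: [3.142, -0.0, -3.088]
force: [-0.4, 0.0, 3.3]
grip_width: 0.0003
gripper_force: 1.7
time_s: 5.58
position: [0.6047, -0.1595, 0.081]
tcp_rot: [3.142, -0.0, -3.088]
force: [-2.2, 0.9, 5.7]
grip_width: 0.0007
gripper_force: 2.4
[ 0.60469789 -0.15947667  0.08099347] [-2.22946322  0.92948149  5.67397463]
```

```bash
python3 -m jog '[{"linear":[0,0,0.001],"delta_rot":[0,0,0],"claw":-1},{"linear":[0,0,0],"delta_rot":[0,0,0],"claw":-1}]'
python3 -m jog '[{"linear":[0,0,0.001],"delta_rot":[0,0,0],"claw":-1},{"linear":[0,0,0],"delta_rot":[0,0,0],"claw":-1}]'
```

```text
time_s: 5.75
position: [0.6047, -0.1595, 0.08]
tcp_rot: [3.142, -0.0, -3.088]
force: [-2.8, 0.4, 6.0]
grip_width: 0.0004
gripper_force: 3.1
time_s: 5.92
position: [0.6048, -0.1595, 0.0792]
tcp_rot: [3.142, 0.0, -3.088]
force: [-2.2, 0.8, 7.6]
grip_width: 0.0007
gripper_force: 3.8
```

```bash
python3 -m jog '[{"linear":[0,0,-0.005],"delta_rot":[0,0,0],"claw":-1},{"linear":[0,0,-0.015],"delta_rot":[0,0,0],"claw":-1},{"linear":[0,0,-0.02],"delta_rot":[0,0,0],"claw":-1},{"linear":[0,0,-0.01],"delta_rot":[0,0,0],"claw":-1},{"linear":[0,0,0],"delta_rot":[0,0,0],"claw":-1}]'
python3 -m jog '[{"linear":[0,0.029,0],"delta_rot":[0,0,0],"claw":-1},{"linear":[0,0.029,0],"delta_rot":[0,0,0],"claw":-1},{"linear":[0,0.029,0],"delta_rot":[0,0,0],"claw":-1},{"linear":[0,0.029,0],"delta_rot":[0,0,0],"claw":-1},{"linear":[0,0.029,0],"delta_rot":[0,0,0],"claw":-1}]'
python3 -m jog '[{"linear":[0,0,0],"delta_rot":[0,0,0],"claw":-1},{"linear":[0,0,0.01],"delta_rot":[0,0,0],"claw":-1},{"linear":[0,0,0.01],"delta_rot":[0,0,0],"claw":-1},{"linear":[0,0,0],"delta_rot":[0,0,0],"claw":-1},{"linear":[0,0,0],"delta_rot":[0,0,0],"claw":-1}]'
python3 - <<'E'
from h import *
f=ctrl.grab_frame("side");cv2.imwrite("pics/s2.png",cv2.resize(f["image"][130:250,190:340,::-1],None,fx=5,fy=5))
E
```

```text
time_s: 6.33
position: [0.606, -0.1598, 0.1313]
tcp_rot: [-3.141, 0.003, -3.088]
force: [0.5, -0.8, -0.7]
grip_width: 0.0007
gripper_force: 0.0
time_s: 6.75
position: [0.5963, -0.0133, 0.1282]
tcp_rot: [3.142, -0.001, -3.088]
force: [0.3, -0.3, 0.2]
grip_width: 0.0008
gripper_force: 0.0
time_s: 7.17
position: [0.5962, -0.0161, 0.1077]
tcp_rot: [-3.141, -0.002, -3.089]
force: [-0.8, -0.8, 0.7]
grip_width: 0.0004
gripper_force: 0.0
```

View pics/s2.png

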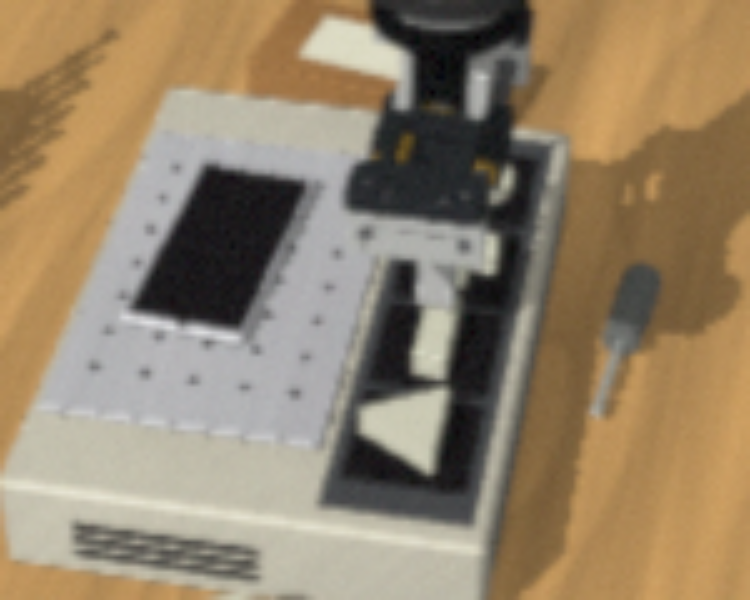

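The fingertips, ending at crop (435,308), are lined up over the bar key. Pressing.

```bash
python3 -m jog '[{"linear":[0,0,0.005],"delta_rot":[0,0,0],"claw":-1},{"linear":[0,0,0.005],"delta_rot":[0,0,0],"claw":-1},{"linear":[0,0,0.003],"delta_rot":[0,0,0],"claw":-1},{"linear":[0,0,0.002],"delta_rot":[0,0,0],"claw":-1},{"linear":[0,0,0.002],"delta_rot":[0,0,0],"claw":-1}]'
python3 -m jog '[{"linear":[0,0,0.002],"delta_rot":[0,0,0],"claw":-1},{"linear":[0,0,0.002],"delta_rot":[0,0,0],"claw":-1},{"linear":[0,0,0.002],"delta_rot":[0,0,0],"claw":-1},{"linear":[0,0,0],"delta_rot":[0,0,0],"claw":-1},{"linear":[0,0,0],"delta_rot":[0,0,0],"claw":-1}]'
python3 -m jog '[{"linear":[0,0,0.002],"delta_rot":[0,0,0],"claw":-1},{"linear":[0,0,0],"delta_rot":[0,0,0],"claw":-1}]'
python3 -m jog '[{"linear":[0,0,0.0015],"delta_rot":[0,0,0],"claw":-1},{"linear":[0,0,0],"delta_rot":[0,0,0],"claw":-1}]'
python3 -m jog '[{"linear":[0,0,0.001],"delta_rot":[0,0,0],"claw":-1},{"linear":[0,0,0],"delta_rot":[0,0,0],"claw":-1}]'
```

```text
time_s: 7.63
position: [0.5969, -0.0148, 0.0917]
tcp_rot: [-3.142, -0.0, -3.088]
force: [-1.4, -0.0, 1.7]
grip_width: 0.0004
gripper_force: 1.0
time_s: 8.05
position: [0.597, -0.0146, 0.0859]
tcp_rot: [-3.142, 0.0, -3.088]
force: [1.1, 0.2, -0.2]
grip_width: 0.0004
gripper_force: 0.0
time_s: 8.22
position: [0.5971, -0.0147, 0.0839]
tcp_rot: [-3.142, 0.0, -3.088]
force: [-0.1, -0.8, 0.3]
grip_width: 0.0005
gripper_force: 0.0
time_s: 8.38
position: [0.5971, -0.0146, 0.0824]
tcp_rot: [-3.142, 0.0, -3.088]
force: [-0.6, -1.1, 0.6]
grip_width: 0.0003
gripper_force: 0.0
time_s: 8.55
position: [0.5971, -0.0146, 0.0815]
tcp_rot: [3.142, 0.0, -3.088]
force: [0.3, 0.4, 4.1]
grip_width: 0.0003
gripper_force: 2.0
```

```bash
python3 -m jog '[{"linear":[0,0,0.001],"delta_rot":[0,0,0],"claw":-1},{"linear":[0,0,0],"delta_rot":[0,0,0],"claw":-1}]'
python3 -m jog '[{"linear":[0,0,0.001],"delta_rot":[0,0,0],"claw":-1},{"linear":[0,0,0],"delta_rot":[0,0,0],"claw":-1}]'
```

```text
time_s: 8.72
position: [0.5971, -0.0146, 0.0805]
tcp_rot: [3.142, 0.0, -3.088]
force: [0.5, 1.4, 5.7]
grip_width: 0.0007
gripper_force: 2.8
time_s: 8.88
position: [0.5971, -0.0146, 0.0796]
tcp_rot: [3.142, 0.0, -3.088]
force: [-0.0, 1.5, 7.7]
grip_width: 0.0004
gripper_force: 3.4
```

The bar is at its stop. The triangle is next, 74 mm along the row.

```bash
python3 -m jog '[{"linear":[0,0,-0.005],"delta_rot":[0,0,0],"claw":-1},{"linear":[0,0,-0.015],"delta_rot":[0,0,0],"claw":-1},{"linear":[0,0,-0.015],"delta_rot":[0,0,0],"claw":-1},{"linear":[0,0,0],"delta_rot":[0,0,0],"claw":-1},{"linear":[0,0,0],"delta_rot":[0,0,0],"claw":-1}]'
python3 -m jog '[{"linear":[0,0.018,0],"delta_rot":[0,0,0],"claw":-1},{"linear":[0,0.028,0],"delta_rot":[0,0,0],"claw":-1},{"linear":[0,0.018,0],"delta_rot":[0,0,0],"claw":-1},{"linear":[0,0.01,0],"delta_rot":[0,0,0],"claw":-1},{"linear":[0,0,0],"delta_rot":[0,0,0],"claw":-1}]'
python3 -m jog '[{"linear":[0,0,0.006],"delta_rot":[0,0,0],"claw":-1},{"linear":[0,0,0.006],"delta_rot":[0,0,0],"claw":-1},{"linear":[0,0,0.004],"delta_rot":[0,0,0],"claw":-1},{"linear":[0,0,0.003],"delta_rot":[0,0,0],"claw":-1},{"linear":[0,0,0],"delta_rot":[0,0,0],"claw":-1}]'
```

```text
time_s: 9.3
position: [0.5972, -0.0146, 0.1149]
tcp_rot: [3.141, 0.001, -3.088]
force: [0.4, 0.1, -0.9]
grip_width: 0.0005
gripper_force: 0.0
time_s: 9.72
position: [0.5924, 0.0615, 0.1137]
tcp_rot: [3.141, -0.001, -3.085]
force: [0.2, -0.4, -1.1]
grip_width: 0.0004
gripper_force: 0.0
time_s: 10.13
position: [0.5925, 0.0583, 0.0945]
tcp_rot: [-3.141, -0.001, -3.089]
force: [0.6, -0.3, -1.2]
grip_width: 0.0006
gripper_force: 0.0
```

```bash
python3 -m jog '[{"linear":[0,0,0.002],"delta_rot":[0,0,0],"claw":-1},{"linear":[0,0,0.002],"delta_rot":[0,0,0],"claw":-1},{"linear":[0,0,0.002],"delta_rot":[0,0,0],"claw":-1},{"linear":[0,0,0.002],"delta_rot":[0,0,0],"claw":-1},{"linear":[0,0,0],"delta_rot":[0,0,0],"claw":-1}]'
python3 -m jog '[{"linear":[0,0,0.002],"delta_rot":[0,0,0],"claw":-1},{"linear":[0,0,0.002],"delta_rot":[0,0,0],"claw":-1},{"linear":[0,0,0.001],"delta_rot":[0,0,0],"claw":-1},{"linear":[0,0,0],"delta_rot":[0,0,0],"claw":-1},{"linear":[0,0,0],"delta_rot":[0,0,0],"claw":-1}]'
python3 -m jog '[{"linear":[0,0,0.001],"delta_rot":[0,0,0],"claw":-1},{"linear":[0,0,0],"delta_rot":[0,0,0],"claw":-1}]'
```

```text
time_s: 10.55
position: [0.5929, 0.0591, 0.0872]
tcp_rot: [-3.141, -0.0, -3.088]
force: [-0.5, -1.0, -0.2]
grip_width: 0.0004
gripper_force: 0.0
time_s: 10.97
position: [0.5929, 0.0593, 0.0824]
tcp_rot: [-3.142, -0.0, -3.088]
force: [-0.2, 0.1, 0.5]
grip_width: 0.0005
gripper_force: 0.0
time_s: 11.13
position: [0.5929, 0.0593, 0.0815]
tcp_rot: [3.141, -0.0, -3.088]
force: [-1.4, -0.5, 4.6]
grip_width: 0.0005
gripper_force: 2.1
```

```bash
python3 -m jog '[{"linear":[0,0,0.001],"delta_rot":[0,0,0],"claw":-1},{"linear":[0,0,0],"delta_rot":[0,0,0],"claw":-1}]'
python3 -m jog '[{"linear":[0,0,0.001],"delta_rot":[0,0,0],"claw":-1},{"linear":[0,0,0],"delta_rot":[0,0,0],"claw":-1}]'
python3 -m jog '[{"linear":[0,0,-0.005],"delta_rot":[0,0,0],"claw":-1},{"linear":[0,0,-0.02],"delta_rot":[0,0,0],"claw":-1},{"linear":[0,0,-0.04],"delta_rot":[0,0,0],"claw":-1},{"linear":[0,0,-0.04],"delta_rot":[0,0,0],"claw":-1},{"linear":[0,0,-0.02],"delta_rot":[0,0,0],"claw":-1}]'
python3 -m jog '[{"linear":[0.01,0.03,0],"delta_rot":[0,0,0],"claw":-1},{"linear":[0.01,0.035,0],"delta_rot":[0,0,0],"claw":-1},{"linear":[0.01,0.035,0],"delta_rot":[0,0,0],"claw":-1},{"linear":[0.01,0.035,0],"delta_rot":[0,0,0],"claw":-1},{"linear":[0.01,0.035,0],"delta_rot":[0,0,0],"claw":-1}]' >/dev/null
python3 -m jog '[{"linear":[0,0.035,0],"delta_rot":[0,0,0],"claw":-1},{"linear":[0,0.035,0],"delta_rot":[0,0,0],"claw":-1},{"linear":[0,0.02,0],"delta_rot":[0,0,0],"claw":-1},{"linear":[0,0,0],"delta_rot":[0,0,0],"claw":-1},{"linear":[0,0,0],"delta_rot":[0,0,0],"claw":-1}]'
python3 - <<'E'
from h import *
f=ctrl.grab_frame("side");cv2.imwrite("pics/s3.png",cv2.resize(f["image"][130:250,190:340,::-1],None,fx=5,fy=5))
E
```

```text
time_s: 11.3
position: [0.593, 0.0593, 0.0805]
tcp_rot: [3.141, 0.0, -3.088]
force: [-1.2, -0.2, 5.8]
grip_width: 0.0001
gripper_force: 2.8
time_s: 11.47
position: [0.593, 0.0593, 0.0795]
tcp_rot: [3.141, 0.0, -3.088]
force: [-1.9, 0.6, 6.6]
grip_width: 0.0006
gripper_force: 3.5
time_s: 11.88
position: [0.5941, 0.059, 0.2089]
tcp_rot: [3.141, 0.004, -3.088]
force: [1.6, 0.7, -0.2]
grip_width: 0.0003
gripper_force: 0.0
time_s: 12.72
position: [0.5285, 0.3169, 0.2042]
tcp_rot: [-3.141, -0.001, -3.086]
force: [-0.3, -0.7, -0.8]
grip_width: 0.0003
gripper_force: 0.0
```

View pics/s3.png

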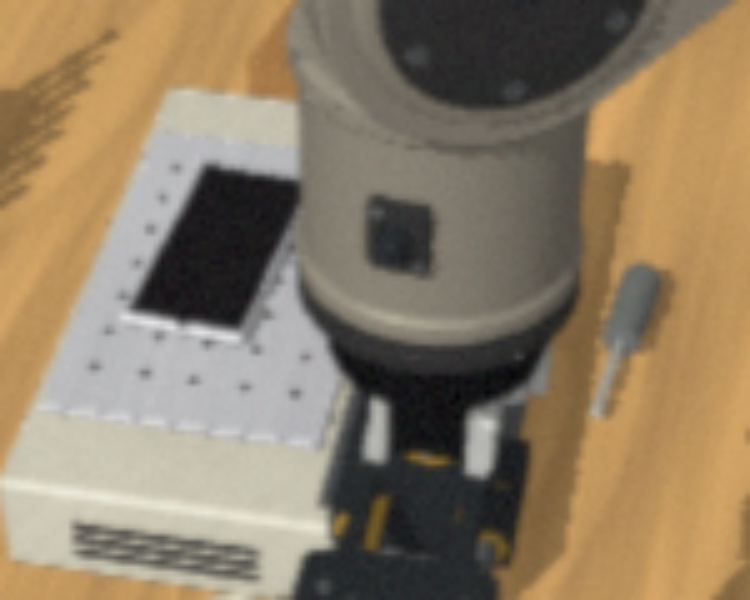

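The arm hides the key row. The phone and screwdriver are where they were. I'll back off toward the start pose and look again.

```bash
python3 -m jog '[{"linear":[0.022,0.025,0],"delta_rot":[0,0,0],"claw":-1},{"linear":[0.022,0.025,0],"delta_rot":[0,0,0],"claw":-1},{"linear":[0.022,0.025,0],"delta_rot":[0,0,0],"claw":-1},{"linear":[0.022,0.025,0],"delta_rot":[0,0,0],"claw":-1},{"linear":[0.022,0.025,0],"delta_rot":[0,0,0],"claw":-1}]' >/dev/null
python3 -m jog '[{"linear":[0.025,0.022,0],"delta_rot":[0,0,0],"claw":-1},{"linear":[0.025,0.022,0],"delta_rot":[0,0,0],"claw":-1},{"linear":[0.025,0.022,0],"delta_rot":[0,0,0],"claw":-1},{"linear":[0.025,0.022,0],"delta_rot":[0,0,0],"claw":-1},{"linear":[0.025,0.022,0],"delta_rot":[0,0,0],"claw":-1}]' >/dev/null
python3 -m jog '[{"linear":[0.022,0.018,0],"delta_rot":[0,0,0],"claw":-1},{"linear":[0.022,0.018,0],"delta_rot":[0,0,0],"claw":-1},{"linear":[0.022,0.015,0],"delta_rot":[0,0,0],"claw":-1},{"linear":[0,0,0],"delta_rot":[0,0,0],"claw":-1},{"linear":[0,0,0],"delta_rot":[0,0,0],"claw":-1}]'
python3 - <<'E'
from h import *
f=ctrl.grab_frame("side");cv2.imwrite("pics/s4.png",cv2.resize(f["image"][130:280,190:340,::-1],None,fx=4,fy=4))
E
```

```text
time_s: 14.02
position: [0.2129, 0.5851, 0.2044]
tcp_rot: [-3.141, 0.0, -3.087]
force: [0.7, -0.1, 1.0]
grip_width: 0.0005
gripper_force: 0.0
```

View pics/s4.png

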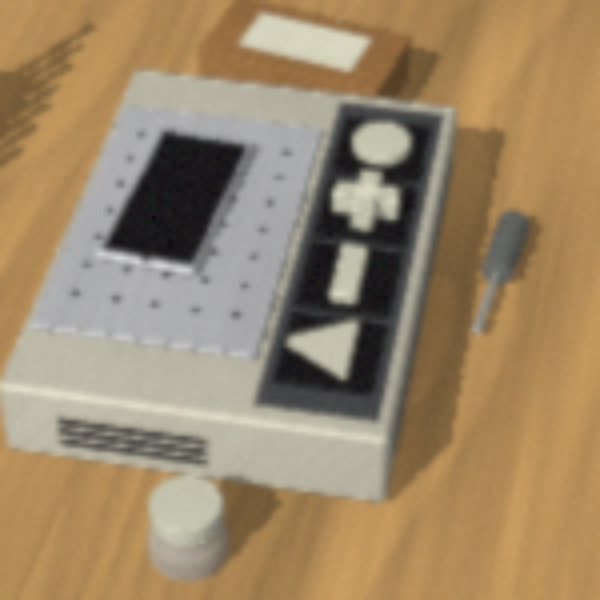

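The round (382,143), bar (347,273) and triangle (325,350) keys are visibly down. The cross (365,200) is still up, and the phone, jar, carton and screwdriver are in place. Handing in.

```bash
python3 -c "
from plant import ctrl
print(ctrl.close_job())"
```

```text
the job is handed in; nothing more can be done
None
```

I pressed the round, bar and triangular keys to their stops in that order with light presses (under 8 N at the readings). The cross key stayed up, nothing else was disturbed, the hand is clear, and the job was handed in at about 14 s; no verdict came back.

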